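# Wind the jeweller's press down one turn and lock it

### The job

Wind the small screw press down by pushing its hand wheel round by the upright handle, clockwise seen from above, through exactly one full turn, so that the handle ends where it now stands. Then push the lock lever on the end of the crosshead over to its far stop, away from the wheel, leaving the wheel where it is. Only push with the fingers: do not pinch the handle or the lever's knob, and leave everything else on the table as it stands.

Things in the scene. Friction and masses are not known exactly. Their poses are not given: they have to be found in the camera images.
- press: The fixed bench screw press. Origin on the table under the wheel's axis; its z is up, its own x points to the back, y to its left. Grey base plate 160 (x) by 250 (y) mm, 22 high; brass die on the bed; two steel columns at y = +-100 mm; grey crosshead bar 55 mm wide (x), from y = -190 to +125 mm, its top 165 mm above the table. The lock lever is on its -y end, the hand wheel above its middle. A platen below the crosshead goes down 8 mm a turn.
- wheel (a joint): Hand wheel angle, rad; grows clockwise seen from above (winding down), about the vertical axis through the press's origin. At 0 the handle lies towards the press's own -x; at +pi/2 towards its +y. It starts anywhere between -2.4 and 2.4 and has stops at -3.2 and 9.8. Stays where it is left; pushing the handle takes about 4 to 6 N.
- wheel_centre (a point): Centre of the aluminium hand wheel, on its axis, 197 mm above the table. Rim 182 mm outside diameter, 12 mm thick bar (top 203 mm above the table), three spokes of 12 mm bar, hub 36 mm diameter with its top at 208 mm and an 18 mm nut on it up to 216 mm.
- handle (a point): Middle of the wheel's only handle: an upright wooden grip standing on one spoke 70 mm from the axis, from 207 to 253 mm above the table; oval, 30 mm along the way it travels and 22 mm across. This point is 230 mm above the table. It does not spin on the wheel.
- handle_lead: Half shell of the wheel's grip that goes first when the wheel turns clockwise (origin at its lower end, 4 mm ahead of the grip's middle).
- handle_trail: The other half shell of the grip, on which one pushes to turn the wheel clockwise (origin at its lower end, 4 mm behind the grip's middle).
- lock_lever (a joint): Lock lever angle, rad; grows anticlockwise seen from above. At 0 (free) the lever points to the press's own -x; at 1.4 (its stop, locked) it points nearly to the press's -y, away from the wheel. Starts between 0 and 0.25. Stays where it is left; takes about 2 N at the knob.
- lever_pivot (a point): On the lock lever's vertical hinge axis, at the press's x = 0, y = -165 mm, 180 mm above the table. The lever's bar is 12 mm thick, its top 186 mm above the table.
- lever_knob (a point): Middle of the upright black knob at the end of the lock lever, 60 mm from the pivot; oval, 24 mm along its travel by 18 mm across, from the bar's middle at 180 mm up to 230 mm above the table. This point is 210 mm above the table.
- knob_lead: Half of the lever's knob that goes first when the lever is pushed to lock (origin at its lower end).
- knob_trail: Other half of the lever's knob, on the wheel's side, on which one pushes to lock (origin at its lower end).
- jar: Bystander: amber glass jar, 52 mm diameter, 75 high, left of the press; origin under its centre.
- bench_block: Bystander: steel bench block 100 by 65 by 22 mm, right of the press; origin under its centre.
- mandrel: Bystander: brass ring mandrel, a cone standing on a 70 mm foot, 150 high, behind the press to the left; origin under its centre.
- steel_disc: Bystander: round steel block 80 mm diameter, 15 high, in front of the press; origin under its centre.
- hammer: Bystander: hammer 240 mm long lying behind the press; origin under its middle.
- pliers: Bystander: pliers 140 mm long lying in front of the press; origin near the joint, on the table.
- dish: Bystander: white bowl 120 mm diameter, 30 high, to the far left; origin under its centre.

How it is judged (in metres and radians):
On the way, in this order (a step that is already met when the one before it is completed fails the run):
1. the wheel is on its way round (handle across from where it began), pushed by its handle, lever still free (distance of handle from where it was at the start of the episode above 0.11 m and (contact force between the fingers and handle_lead above 0.3 N or contact force between the fingers and handle_trail above 0.3 N) and value of joint lock_lever below 0.5 rad), for 0.02 s.
2. the wheel has made one clockwise turn, its handle back within 14 mm of where it began, lever still free (value of joint wheel above 3.3 rad and distance of handle from where it was at the start of the episode below 0.014 m and value of joint lock_lever below 0.5 rad), for 0.3 s.
3. the lock lever is pushed over to its stop (past 1.2 rad), the wheel still one turn on (value of joint wheel above 3.3 rad and distance of handle from where it was at the start of the episode below 0.014 m and value of joint lock_lever above 1.2 rad), for 0.2 s.
At the end, for the whole second after the job is handed in: The wheel stands exactly one clockwise turn on from its start, the handle within 14 mm (about 11 degrees) of where it began and at rest; the lock lever is over at its far stop (beyond 1.2 of 1.4 rad); nothing was pinched and no bystander was moved more than 30 mm or tipped (all of step 3 and value of joint wheel below 9.2 rad and velocity of joint wheel between -0.05 and 0.05 rad/s); the robot touches nothing.
It fails at once if the wheel's handle is pinched between the fingers (contact force between the fingers and handle_lead above 3 N and contact force between the fingers and handle_trail above 3 N).
It fails at once if the lever's knob is pinched between the fingers (contact force between the fingers and knob_lead above 3 N and contact force between the fingers and knob_trail above 3 N).
It fails at once if a bystander is moved more than 30 mm, lifted or carried (distance of any of jar, bench_block, mandrel, steel_disc, hammer, pliers, dish from where it was at the start of the episode above 0.03 m).
It fails at once if a bystander is tipped over (angle between any of jar, bench_block, mandrel, steel_disc, hammer, pliers, dish's own z axis and vertical above 0.5 rad).
It also fails if it takes over 72 s, if anything falls off the work surface, if the arm or the gripper's body presses on something with over 40 N, if the wrist force passes 120 N, or if a joint passes its speed limit or range.

### The arm

A 6-joint arm with a two-finger parallel gripper is mounted at the origin on the work surface. World frame = base frame: x ahead of the robot, y to its left, z up, the work surface at z = 0. Lengths are in m, angles in degrees, forces in N, time in s.
With the tool pointing down it reaches from about 0.4 to 0.825 m from the base axis. Payload 7 kg.
Tool frame: the origin (TCP) lies midway between the tips of the shut fingers; the grasp point (between the pads) lies ctrl.tcp_to_grasp behind it (ctrl.tcp_to_grasp is the distance from the TCP to the grasp point, in m); y points along the fingers, z is the direction in which the jaws open and shut, and the axes are right-handed (so a half turn about y gives the same grasp; the last joint's range is limited). The gripper opens to 88 mm and grips with 3 to 60 N. Pads are 19 mm wide; open, the fingers measure 130 mm over their backs; the gripper's body (78 mm by 193 mm) begins 47 mm behind the grasp point.
Start: joints at [81.824, 20.546, 0.682, 0, -70.136, -16.507], TCP at [0.282, 0.613, 0.227] pointing down, gripper open.
Joint ranges: [-176.03, 176.03], [-82.01, 121.73], [-58.28, 71.71], [-173.87, 95.51], [-174.79, -0.11], [-173.66, 173.66]. Speed limits (degrees/s): [136.94, 136.94, 172.46, 180, 180, 180].

### API

Orientations are given as [roll, pitch, yaw] about the fixed x, y, z axes, in that order (R = Rz(yaw) Ry(pitch) Rx(roll)).
In Python, from plant import ctrl, snapshot, silhouettes gives the robot as it stands.
- The arm moves only by the shell command python3 -m pendant 'ROWS'. ROWS is JSON, a list that holds one entry, the list of rows, each a list of 7 numbers: the shift along the tool's x, y, z in cm, then the turn, a rotation vector about the tool's x, y, z in degrees, then the opening, from 0 (shut) to 1 (fully open). In form: [[[x, y, z, rx, ry, rz, hand], ...]]. A call has 1 to 12 rows; each row shifts and turns the commanded pose from where the row before left it, along the tool's axes as they then stand; what a row does not reach is not made up. A row lasts 1/12 s, in which the tool goes at most 41.7 mm and 7.16 degrees, less where a joint would pass 70% of its speed; a pose out of reach is approached as far as the arm can. A call with a gripper value outside its range is refused whole. The fingers move at their own pace and stop on an object; the grip force is fixed at half the most. Time passes only in rows, so rows that do not move let the fingers close. It gives the time, the measured TCP pose, the force and the opening at its end, in the units of the state.
- ctrl.get_obs(): the state, without advancing time (a new reading comes with each control period).
- snapshot(name): name is "scene" or "top" or "wrist"; returns a dict with "image" (400x640x3 uint8, red, green, blue), "camera_matrix" (3x3 intrinsics, pixels), "eye" and "orientation" of the camera in the world; the wrist camera has in their place "mount" (4x4, takes a point from camera to tool coordinates, whose origin is the TCP and whose axes are the tool frame's). Camera axes: x right, y down, z forward; pixel columns grow to the right and rows downward; lengths in m; the calibration is good to about 2 mm. The wrist camera is an equidistant fisheye: a pixel r from the principal point sees the ray r / f radians off the axis. A picture is of the moment at which its call begins: read the wrist's pose just before it. There is no depth.
- ctrl.close_job(): hands the job in, once; it reports no verdict.
Trained networks look in a picture, given as the dict that the camera call returned (one of the last four; its "shot" number tells which), for a name from the list of things; names that differ only in an ending like _2 or _b are one class to them, and where a whole thing is asked for, a point or a joint stands for the part that bears it (a point fixed in the world has none). Each returns a list of dicts, best first, with "confidence" (0 to 1); they miss things now and then, are a little off and sometimes report something else, mostly with a low value. They report only what shows in the picture. A call takes as long as a camera call.
- silhouettes(picture, thing): "mask" (400x640 bool, what is visible of it) and "bbox" ([left, top, width, height] in pixels, round what is visible of it).
The state is a dict: "clock": time; "joint_pos": joint angles; "qvel": joint speeds; "tau": joint torques, N m; "tool_pos": TCP position; "orientation": TCP orientation; "force": force on the tool from outside, world axes, zero at the start; "moment": the same for the moment, N m; "opening": finger opening in m.
Only numpy, scipy, OpenCV 4.12 (cv2) and the standard library are available. Lean on these libraries where they do the work, as an engineer would, in place of code of your own. Each camera call takes 0.05 s, during which the arm holds its last target.

## Working session

There is one attempt and no reset: what is moved stays moved. The work goes in short steps, Python scripts to look and compute and a shell command to move; the robot and the scene stay as the last step left them, time stands still between calls to the robot, and variables do not carry over. Pictures are saved under pics/ and viewed, and the job is handed in when it is done.

```bash
ls; mkdir -p pics; python3 - <<'E'
from plant import ctrl,snapshot,silhouettes
import cv2,json
print(ctrl.get_obs(), ctrl.tcp_to_grasp)
for n in ["scene","top","wrist"]:
    s=snapshot(n); cv2.imwrite(f"pics/{n}0.png",s["image"][:,:,::-1])
    print(n,{k:v for k,v in s.items() if k!="image"})
    for t in ["handle","wheel","lever_knob","press","lock_lever"]:
        try:
            for r in silhouettes(s,t)[:2]: print(t,r["confidence"],r["bbox"])
        except Exception as e: print(t,e)
E
```

```text
pics
{'clock': 0.0, 'joint_pos': array([ 8.18254019e+01,  2.05915034e+01,  6.33409797e-01, -1.89163218e-02,
       -7.01364558e+01, -1.65049863e+01]), 'qvel': array([-0.06514458, -0.05292412, -0.00789602, -0.03733633, -0.10977756,
        0.16166399]), 'tau': array([ 1.28298463e-03, -5.82720029e+01,  2.93057102e+01,  6.99721277e+00,
        6.89860142e-03, -1.52816228e-04]), 'tool_pos': array([0.28168881, 0.61287012, 0.22562295]), 'orientation': array([-8.99042942e+01,  9.81402190e-03,  1.55313982e+02]), 'force': array([-0.61986123, -0.41897566, -0.69268874]), 'moment': array([0.02453713, 0.00793239, 0.02786473]), 'opening': 0.08780411133278448} 0.0188
scene {'camera_matrix': array([[426.77837742,   0.        , 322.21969443],
       [  0.        , 426.77837742, 196.54009247],
       [  0.        ,   0.        ,   1.        ]]), 'eye': array([ 1.15933771, -0.46862671,  0.76414422]), 'orientation': array([-126.57419929,   -1.05726291,   41.88582851]), 'shot': 1}
handle 0.94 [202.7, 173.2, 87.9, 74.9]
wheel 0.56 [202.7, 172.7, 85.8, 71.9]
wheel 0.25 [124.6, 298.8, 46.4, 50.5]
lever_knob
[... 665 characters left out ...]
ss 0.72 [350.6, 154.7, 149.3, 93.1]
press 0.65 [480.1, 203.3, 34.9, 43.4]
lock_lever 0.66 [480.2, 207.4, 19.0, 40.5]
lock_lever 0.27 [318.3, 160.6, 21.5, 18.1]
wrist {'camera_matrix': array([[309.70691629,   0.        , 319.03684587],
       [  0.        , 309.70691629, 192.74779438],
       [  0.        ,   0.        ,   1.        ]]), 'mount': array([[-1.27441298e-03,  9.51877118e-01,  3.06477287e-01,
        -8.39422501e-02],
       [-1.29947485e-03, -3.06478853e-01,  9.51876580e-01,
        -1.57500207e-01],
       [ 9.99998344e-01,  8.14824343e-04,  1.62752100e-03,
        -1.68057906e-04],
       [ 0.00000000e+00,  0.00000000e+00,  0.00000000e+00,
         1.00000000e+00]]), 'shot': 3}
```

View pics/scene0.png

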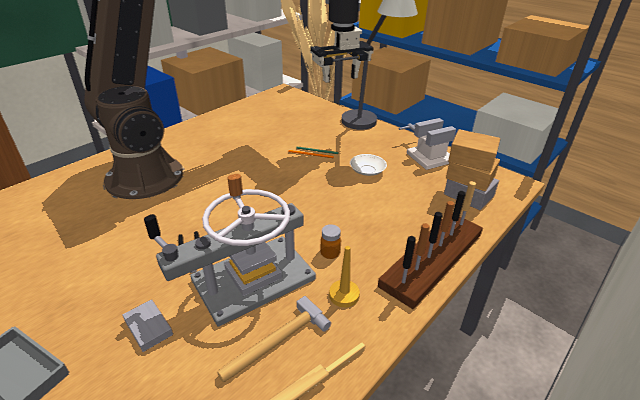

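View pics/top0.png

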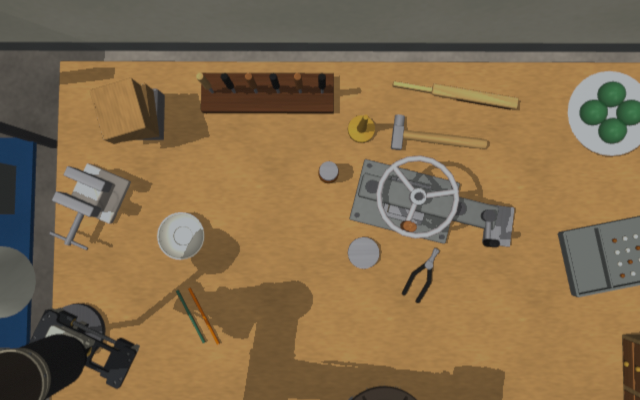

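```bash
python3 -c "
import cv2
a=cv2.imread('pics/scene0.png')[150:350,120:330];cv2.imwrite('pics/scene0z.png',cv2.resize(a,None,fx=2.8,fy=2.8,interpolation=2))
a=cv2.imread('pics/top0.png')[135:270,330:530];cv2.imwrite('pics/top0z.png',cv2.resize(a,None,fx=4,fy=4,interpolation=2))
"
```

```text
(no output)
```

View pics/scene0z.png

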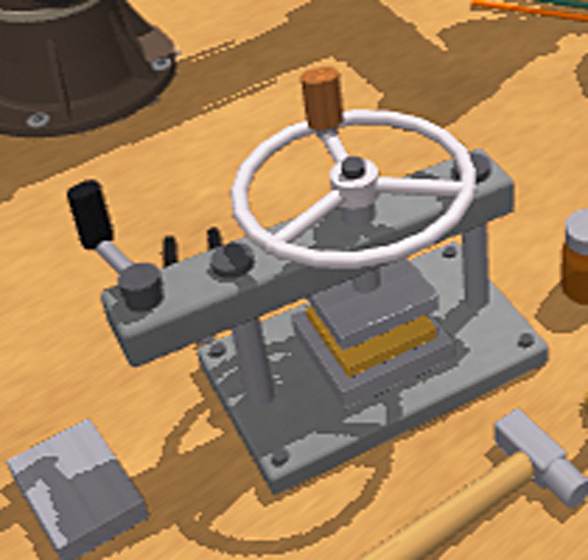

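View pics/top0z.png

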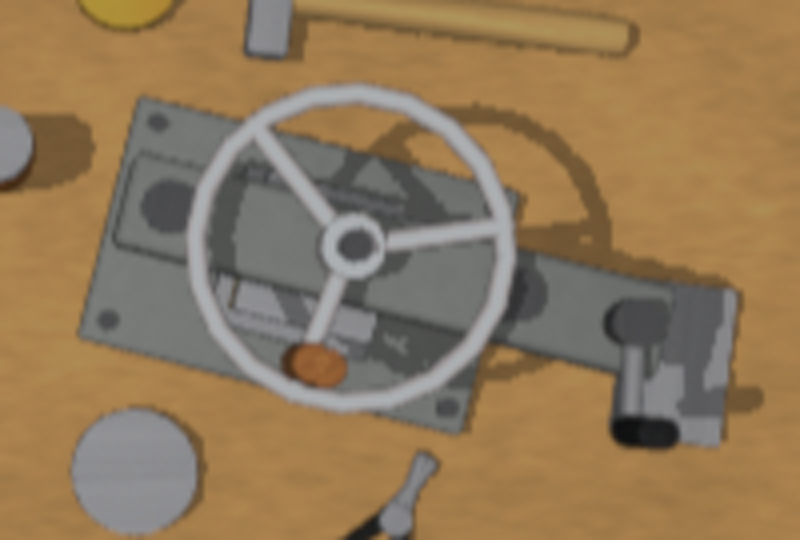

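The top view shows the wheel nut at about (419,196), the handle at (410,227), the lever pivot at (490,215) and the knob at about (492,243). Next I'll work out where these are in the world.

```bash
cat > h.py <<'E'
import numpy as np
from scipy.spatial.transform import Rotation as Ro
def ray(s,uv):
    K=s["camera_matrix"]; d=np.linalg.inv(K)@np.array([uv[0],uv[1],1.])
    R=Ro.from_euler('xyz',s["orientation"],degrees=True).as_matrix()
    return np.array(s["eye"]),R@d
def atz(s,uv,z):
    e,d=ray(s,uv); return (e+d*(z-e[2])/d[2])[:2]
def proj(s,P):
    R=Ro.from_euler('xyz',s["orientation"],degrees=True).as_matrix()
    q=R.T@(np.asarray(P)-s["eye"]); q=s["camera_matrix"]@q; return q[:2]/q[2]
def tri(s1,u1,s2,u2):
    e1,d1=ray(s1,u1);e2,d2=ray(s2,u2)
    d1/=np.linalg.norm(d1);d2/=np.linalg.norm(d2)
    t=np.linalg.lstsq(np.c_[d1,-d2],e2-e1,rcond=None)[0]
    a=e1+d1*t[0];b=e2+d2*t[1]; return (a+b)/2,np.linalg.norm(a-b)
CS=dict(camera_matrix=np.array([[426.77837742,0,322.21969443],[0,426.77837742,196.54009247],[0,0,1]]),eye=np.array([1.15933771,-0.46862671,0.76414422]),orientation=[-126.57419929,-1.05726291,41.88582851])
CT=dict(camera_matrix=np.array([[512.01674323,0,320.46325082],[0,512.01674323,201.96026404],[0,0,1]]),eye=np.array([0.51122984,0.1530584,1.31687029]),orientation=[-177.06177753,0.33847481,-89.65551535])
E
python3 - <<'E'
from h import *
Zt=lambda x,y:(330+x/4,135+y/4); Zs=lambda x,y:(120+x/2.8,150+y/2.8)
for n,a,b,z in [("nut",(356,243),(352,167),.216),("htop",(320,367),(321,76),.253),("knobtop",(660,432),(86,190),.230),("pivotcap",(633,320),(140,275),.19),("colL",(170,205),(472,160),.17),("colR",(523,292),(232,258),.17)]:
    print(n,tri(CT,Zt(*a),CS,Zs(*b)),atz(CT,Zt(*a),z),atz(CS,Zs(*b),z))
from plant import snapshot,silhouettes
import cv2
for nm,C in(("top",CT),("scene",CS)):
    s=snapshot(nm)
    for t in ["handle_lead","handle_trail","knob_lead","knob_trail"]+"jar bench_block mandrel steel_disc hammer pliers dish".split():
        r=silhouettes(s,t)
        if r: 
            m=r[0]["mask"]; v,u=np.nonzero(m); print(nm,t,r[0]["confidence"],r[0]["bbox"],atz(s,(u.mean(),v.mean()),.23 if '_l' in t or '_t' in t else .02))
E
```

```text
nut (array([ 0.58358177, -0.05157546,  0.21186636]), np.float64(0.0032167622907229155)) [ 0.582286   -0.05205214] [ 0.58908751 -0.05360899]
htop (array([ 0.51738264, -0.02445897,  0.24926143]), np.float64(0.006232427030425517)) [ 0.51539401 -0.02627276] [ 0.52448971 -0.02566178]
knobtop (array([ 0.4838187 , -0.2075939 ,  0.22757001]), np.float64(0.005955015183494454)) [ 0.48226849 -0.20943504] [ 0.48950461 -0.2068203 ]
pivotcap (array([ 0.54316793, -0.20916461,  0.18558002]), np.float64(0.002145743999802749)) [ 0.54245156 -0.20867899] [ 0.54874233 -0.21041686]
colL (array([0.60751581, 0.04612823, 0.17552886]), np.float64(0.005605238690947927)) [0.60603769 0.04357288] [0.60431982 0.05297742]
colR (array([ 0.56020723, -0.15034339,  0.1726352 ]), np.float64(0.006756468746236222)) [ 0.55831255 -0.15384393] [ 0.56020378 -0.14662205]
top handle_lead 0.69 [317.3, 160.8, 23.5, 18.3] [0.63194323 0.14367271]
top knob_lead 0.51 [375.8, 151.9, 86.5, 85.0] [ 0.57881497 -0.04730012]
top knob_trail 0.68 [482.5, 237.1, 12.1, 10.6] [ 0.48393578 -0.19630933]
top jar 0.77 [317.2, 158.6, 22.1, 19.4] [0.
[... 458 characters left out ...]
9 [235.1, 171.3, 7.0, 24.1] [ 0.52441506 -0.01762478]
scene handle_trail 0.57 [227.5, 175.3, 10.1, 20.0] [ 0.51500549 -0.02823058]
scene knob_lead 0.64 [144.7, 216.6, 10.9, 19.8] [ 0.51458831 -0.22269697]
scene knob_trail 0.26 [145.9, 217.6, 9.3, 18.6] [ 0.51478513 -0.22316862]
scene jar 0.94 [321.2, 225.4, 19.7, 36.2] [0.64406281 0.15845905]
scene bench_block 0.76 [126.1, 299.0, 47.6, 51.2] [ 0.53429622 -0.29127083]
scene mandrel 0.85 [328.5, 247.9, 32.7, 60.7] [0.76451961 0.06942758]
scene hammer 0.6 [215.2, 294.8, 118.0, 86.3] [ 0.75229058 -0.12970306]
scene pliers 0.52 [182.3, 231.0, 19.7, 39.4] [ 0.37576854 -0.0861199 ]
scene dish 0.75 [146.4, 219.0, 8.2, 17.7] [ 0.26230187 -0.12661365]
```

View pics/wrist0.png

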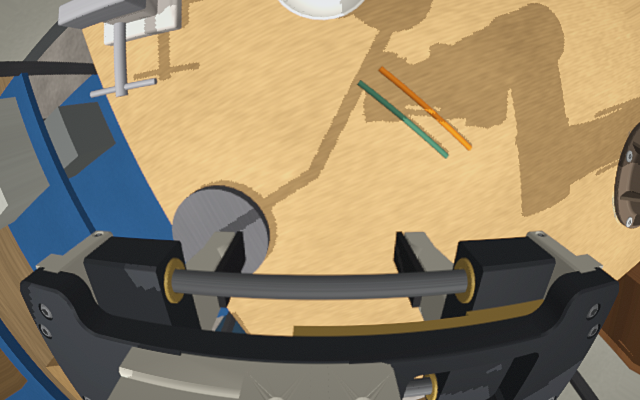

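Found positions:

| Item | World position or angle |
|---|---|
| Wheel centre | about (0.584, -0.052) |
| Handle | about (0.518, -0.026) |
| Pivot | (0.545, -0.212) |
| Knob | (0.484, -0.208) |
| Press yaw | about -13.5° |

I'll rise, turn to yaw 180 and shut the fingers.

```bash
python3 -m pendant '[[[0,-2.5,0,0,-6.17,0,0],[0,-2.5,0,0,-6.17,0,0],[0,-2.5,0,0,-6.17,0,0],[0,-2.0,0,0,-6.17,0,0],[0,0,0,0,0,0,0]]]'
```

```text
clock: 2.52
tool_pos: [0.2828, 0.6148, 0.3271]
orientation: [-90.4, 0.2, -179.6]
force: [0.0, -0.2, 0.6]
opening: 0.0598
```

```bash
python3 -m pendant '[[[-1.2,0,3.5,0,0,0,0],[-1.2,0,3.5,0,0,0,0],[-1.2,0,3.5,0,0,0,0],[-1.2,0,3.5,0,0,0,0],[-1.2,0,3.5,0,0,0,0],[-1.2,0,3.5,0,0,0,0],[-1.2,0,3.5,0,0,0,0],[-1.2,0,3.5,0,0,0,0],[-1.2,0,3.5,0,0,0,0],[-1.2,0,3.5,0,0,0,0],[0,0,0,0,0,0,0]]]'
```

```text
clock: 3.43
tool_pos: [0.4026, 0.2586, 0.3223]
orientation: [-90.0, 0.0, 179.8]
force: [-0.5, -0.1, -0.2]
opening: 0.0002
```

```bash
python3 -m pendant '[[[-1.2,0,3.5,0,0,0,0],[-1.2,0,3.5,0,0,0,0],[-1.2,0,3.5,0,0,0,0],[-1.2,0,3.5,0,0,0,0],[-1.2,0,3.5,0,0,0,0],[-1.2,0,3.5,0,0,0,0],[-1.2,0,3.5,0,0,0,0],[-1.2,0,3.5,0,0,0,0],[-1,0,3.5,0,0,0,0],[-1,0,2.5,0,0,0,0],[0,0,0,0,0,0,0],[0,0,0,0,0,0,0]]]'
python3 - <<'E'
from plant import ctrl,snapshot
import cv2
print(ctrl.get_obs())
for n in("scene","wrist"):
    cv2.imwrite(f"pics/{n}1.png",snapshot(n)["image"][:,:,::-1])
E
```

```text
clock: 4.43
tool_pos: [0.5179, -0.078, 0.321]
orientation: [-90.0, -0.1, 179.8]
force: [0.0, 0.4, 0.0]
opening: 0.0007
{'clock': 4.4333, 'joint_pos': array([ 1.29127550e+01,  3.34586184e+00, -9.15075481e+00, -6.42974501e-03,
       -7.75571980e+01,  7.68834788e+01]), 'qvel': array([ 2.40190447, -1.15012236, -0.62471865, -0.35315644, -0.05108675,
       -0.67689357]), 'tau': array([ -1.21146061, -34.66340661,  30.87640643,   7.34616145,
         0.10980929,   0.26808785]), 'tool_pos': array([ 0.51789518, -0.0779985 ,  0.320998  ]), 'orientation': array([-8.99939014e+01, -5.38352782e-02,  1.79794843e+02]), 'force': array([0.04099816, 0.39267195, 0.03557284]), 'moment': array([-0.02455073, -0.01154313, -0.00862833]), 'opening': 0.0007164205589635327}
```

View pics/scene1.png

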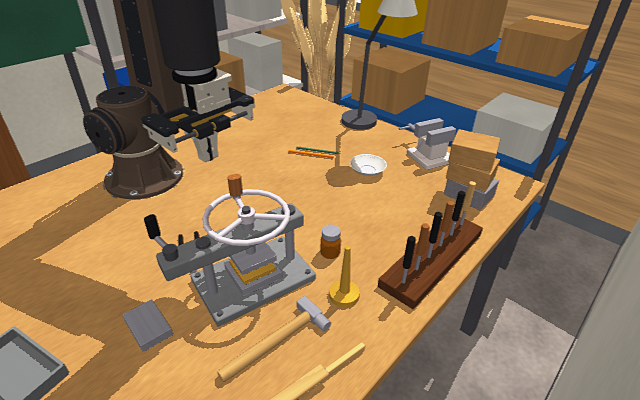

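View pics/wrist1.png

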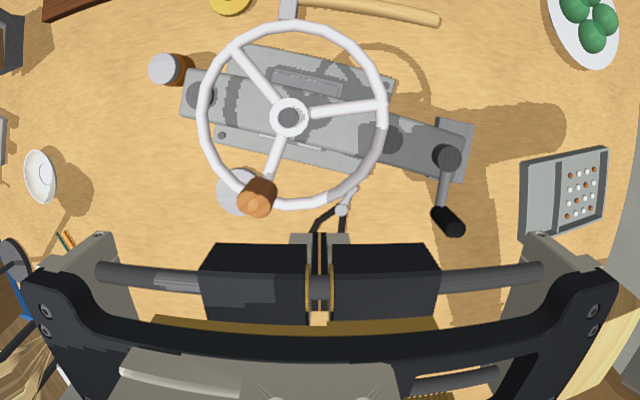

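```bash
cat >> h.py <<'E'
def wrist(s,pos,ori,uv,z):
    K=s["camera_matrix"];M=s["mount"]
    d=np.array([uv[0]-K[0,2],uv[1]-K[1,2]])/K[0,0];r=np.linalg.norm(d)
    v=np.r_[d/r*np.sin(r),np.cos(r)]
    R=Ro.from_euler('xyz',ori,degrees=True).as_matrix()
    e=R@M[:3,3]+pos; w=R@M[:3,:3]@v
    return (e+w*(z-e[2])/w[2])[:2]
E
python3 - <<'E'
from h import *
from plant import ctrl,snapshot
print(proj(CS,(.518,-.078,.321)))
o=ctrl.get_obs(); s=snapshot("wrist")
for n,uv,z in [("htop",(254,205),.253),("nut",(289,117),.216),("hub",(289,118),.208),("knob",(454,231),.23),("pivot",(448,157),.195),("colR",(393,137),.17),("colL",(199,94),.17)]:
    print(n,wrist(s,o["tool_pos"],o["orientation"],uv,z))
E
```

```text
[207.87598354 157.97733256]
htop [ 0.51857576 -0.02559851]
nut [ 0.58402459 -0.05150419]
hub [ 0.5826066  -0.05072933]
knob [ 0.4831982  -0.20493697]
pivot [ 0.54718711 -0.20449374]
colR [ 0.56168236 -0.15236126]
colL [0.60874796 0.04666135]
```

```bash
python3 -m pendant '[[[0,2,0,0,0,0,0],[0,2,0,0,0,0,0],[0,2,0,0,0,0,0],[0,2,0,0,0,0,0],[0,1.9,0,0,0,0,0],[0,0,0,0,0,0,0],[0,0,0,0,0,0,0]]]'; python3 - <<'E'
from h import *
from plant import ctrl
o=ctrl.get_obs();p=o["tool_pos"];print(o["force"])
C=np.array([.584,-.0515])
q=p[:2]; 
a0=np.degrees(np.arctan2(*(q-C)[::-1]));a0%=360;print("angle",a0)
# contact lag (deg) by handle angle
def lag(ph):
    t=np.linspace(0,2*np.pi,361)
    h=np.radians(ph);c=C+.0709*np.array([np.cos(h),np.sin(h)])
    er=np.array([np.cos(h),np.sin(h)]);et=np.array([-np.sin(h),np.cos(h)])
    E=c+np.outer(.011*np.cos(t),er)+np.outer(.015*np.sin(t),et)
    for L in np.arange(60,5,-.5):
        a=np.radians(ph+L);k=C+.07*np.array([np.cos(a),np.sin(a)])
        if np.any((abs(E[:,0]-k[0])<.0095)&(abs(E[:,1]-k[1])<.021)): return L
for ph in range(158,-203,-24): print(ph,lag(ph),end='; ')
print("end",lag(158.5))
prev=q
for i,a in enumerate(np.arange(a0-10,a0-361,-10)):
    r=np.radians(a);k=C+.07*np.array([np.cos(r),np.sin(r)]); d=k-prev;prev=k
    print(i+1,round(a),"x %.1f z %.1f"%(-d[0]*100,-d[1]*100))
E
```

```text
clock: 5.17
tool_pos: [0.5174, -0.0759, 0.2225]
orientation: [-90.0, -0.1, -179.9]
force: [-0.3, -0.7, 0.6]
opening: 0.0005
[-0.33801422 -0.69579732  0.63885954]
angle 200.1179599890253
158 29.0; 134 30.5; 110 23.5; 86 20.0; 62 20.0; 38 23.0; 14 30.0; -10 29.5; -34 30.0; -58 28.5; -82 21.0; -106 19.5; -130 21.0; -154 26.5; -178 30.5; -202 29.0; end 29.0
1 190 x 0.2 z -1.2
2 180 x 0.1 z -1.2
3 170 x -0.1 z -1.2
4 160 x -0.3 z -1.2
5 150 x -0.5 z -1.1
6 140 x -0.7 z -1.0
7 130 x -0.9 z -0.9
8 120 x -1.0 z -0.7
9 110 x -1.1 z -0.5
10 100 x -1.2 z -0.3
11 90 x -1.2 z -0.1
12 80 x -1.2 z 0.1
13 70 x -1.2 z 0.3
14 60 x -1.1 z 0.5
15 50 x -1.0 z 0.7
16 40 x -0.9 z 0.9
17 30 x -0.7 z 1.0
18 20 x -0.5 z 1.1
19 10 x -0.3 z 1.2
20 0 x -0.1 z 1.2
21 -10 x 0.1 z 1.2
22 -20 x 0.3 z 1.2
23 -30 x 0.5 z 1.1
24 -40 x 0.7 z 1.0
25 -50 x 0.9 z 0.9
26 -60 x 1.0 z 0.7
27 -70 x 1.1 z 0.5
28 -80 x 1.2 z 0.3
29 -90 x 1.2 z 0.1
30 -100 x 1.2 z -0.1
31 -110 x 1.2 z -0.3
32 -120 x 1.1 z -0.5
33 -130 x 1.0 z -0.7
34 -140 x 0.9 z -0.9
35 -150 x 0.7 z -1.0
36 -160 x 0.5 z -1.1
```

```bash
python3 -m pendant '[[[0.2,0,-1.2,0,0,0,0],[0.1,0,-1.2,0,0,0,0],[-0.1,0,-1.2,0,0,0,0],[-0.3,0,-1.2,0,0,0,0],[-0.5,0,-1.1,0,0,0,0],[-0.7,0,-1.0,0,0,0,0],[-0.9,0,-0.9,0,0,0,0],[0,0,0,0,0,0,0]]]'
python3 - <<'E'
from plant import ctrl,snapshot
import cv2
for n in("scene","wrist"):
    cv2.imwrite(f"pics/{n}2.png",snapshot(n)["image"][:,:,::-1])
E
```

```text
clock: 5.83
tool_pos: [0.541, 0.0029, 0.2238]
orientation: [-90.0, 0.1, -179.9]
force: [-0.1, 0.6, 0.5]
opening: 0.0006
```

View pics/wrist2.png

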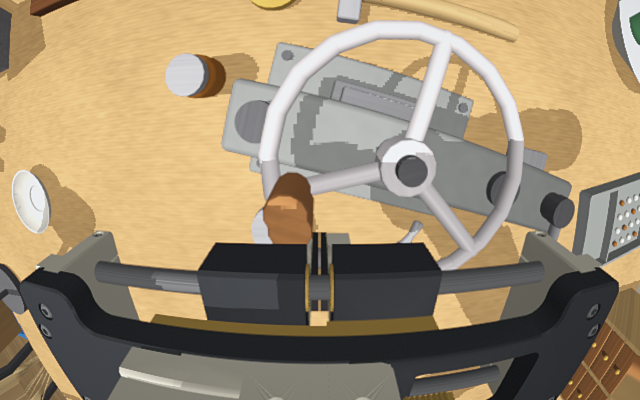

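View pics/scene2.png

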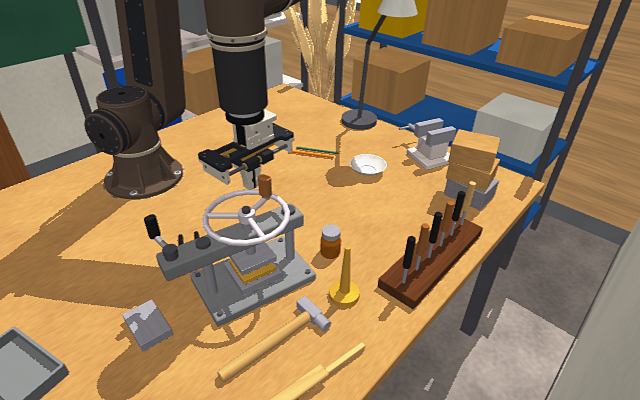

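The handle is now left of the hub (wrist (288,205)) and the wheel is turning with the push. I'll keep going round.

```bash
python3 -m pendant '[[[-1.0,0,-0.7,0,0,0,0],[-1.1,0,-0.5,0,0,0,0],[-1.2,0,-0.3,0,0,0,0],[-1.2,0,-0.1,0,0,0,0],[-1.2,0,0.1,0,0,0,0],[-1.2,0,0.3,0,0,0,0],[-1.1,0,0.5,0,0,0,0],[-1.0,0,0.7,0,0,0,0],[-0.9,0,0.9,0,0,0,0],[-0.7,0,1.0,0,0,0,0],[0,0,0,0,0,0,0]]]'
python3 - <<'E'
from plant import ctrl,snapshot
import cv2
for n in("scene","wrist"):
    cv2.imwrite(f"pics/{n}3.png",snapshot(n)["image"][:,:,::-1])
E
```

```text
clock: 6.85
tool_pos: [0.6307, -0.0261, 0.2222]
orientation: [-89.5, -1.7, 179.7]
force: [-53.2, -16.4, 26.6]
opening: 0.0004
```

View pics/scene3.png

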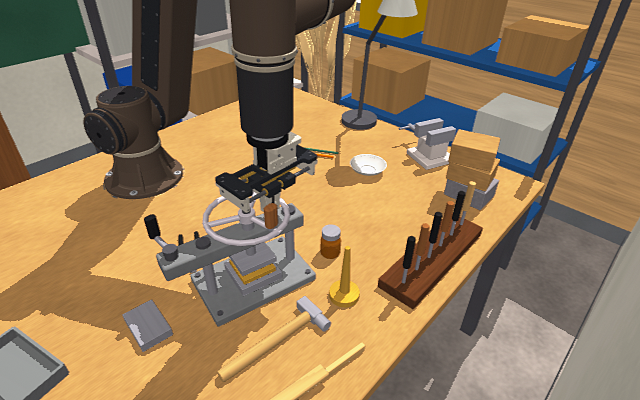

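View pics/wrist3.png

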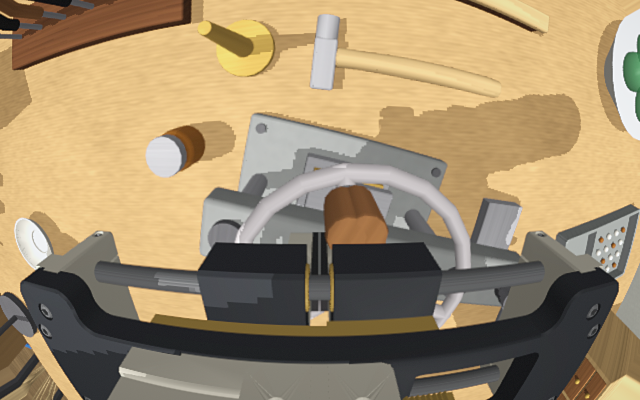

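```bash
python3 - <<'E'
from h import *
from plant import ctrl,snapshot
import cv2
o=ctrl.get_obs();print(o["force"],o["moment"],o["tool_pos"])
a=snapshot("scene")["image"][:,:,::-1][130:290,180:340]
cv2.imwrite("pics/s3z.png",cv2.resize(a,None,fx=3.7,fy=3.7,interpolation=2))
for ph in (30,15,0,-15,-30):
    r=np.radians(ph); P=[.584+.07*np.cos(r),-.0515+.07*np.sin(r)]
    print(ph,P,proj(CS,P+[.253]),proj(CS,P+[.207]))
E
```

```text
[-51.13796147 -15.56349202  26.21704145] [-6.04211576 18.27747792 -0.85185384] [ 0.63059554 -0.02546661  0.22222191]
30 [np.float64(0.6446217782649106), np.float64(-0.0165)] [276.65071602 198.49006353] [277.66126215 216.39659855]
15 [np.float64(0.6516148078402347), np.float64(-0.033382666842823545)] [272.79663159 203.72003482] [273.94578736 221.74905069]
0 [np.float64(0.6539999999999999), np.float64(-0.0515)] [266.7175349  208.40263615] [268.07891687 226.5398127 ]
-15 [np.float64(0.6516148078402347), np.float64(-0.06961733315717644)] [258.78489395 212.15218217] [260.4203231 230.3764373]
-30 [np.float64(0.6446217782649106), np.float64(-0.0865)] [249.56558015 214.6369793 ] [251.51638585 232.92210579]
```

View pics/s3z.png

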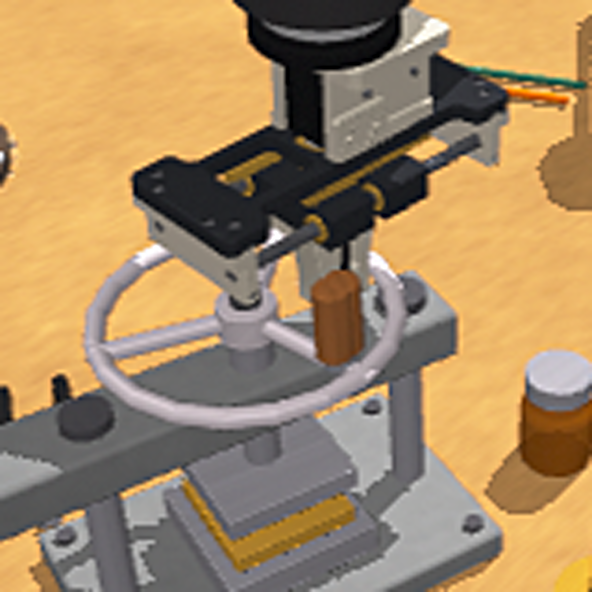

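The finger has ended up inside the handle and is pushing it outwards, with the handle at about 8° and roughly 50 N on the tool. I'll back off straight away and move to the +y side of the handle.

```bash
python3 -m pendant '[[[0.8,0,0,0,0,0,0],[0.8,0,0,0,0,0,0],[0.9,0,0,0,0,0,0],[0.3,0,-0.9,0,0,0,0],[0,0,-0.9,0,0,0,0],[0,0,-0.9,0,0,0,0],[0,0,-0.9,0,0,0,0],[0,0,0,0,0,0,0]]]'
python3 - <<'E'
from plant import ctrl,snapshot
import cv2
print(ctrl.get_obs()["force"])
a=snapshot("scene")["image"][:,:,::-1][130:290,180:340]
cv2.imwrite("pics/s4z.png",cv2.resize(a,None,fx=3.7,fy=3.7,interpolation=2))
cv2.imwrite("pics/wrist4.png",snapshot("wrist")["image"][:,:,::-1])
E
```

```text
clock: 7.67
tool_pos: [0.6184, 0.0206, 0.2224]
orientation: [-90.0, 0.0, -179.9]
force: [0.7, -2.0, -0.2]
opening: 0.0003
[ 0.7250318  -1.98348141 -0.1944243 ]
```

View pics/s4z.png

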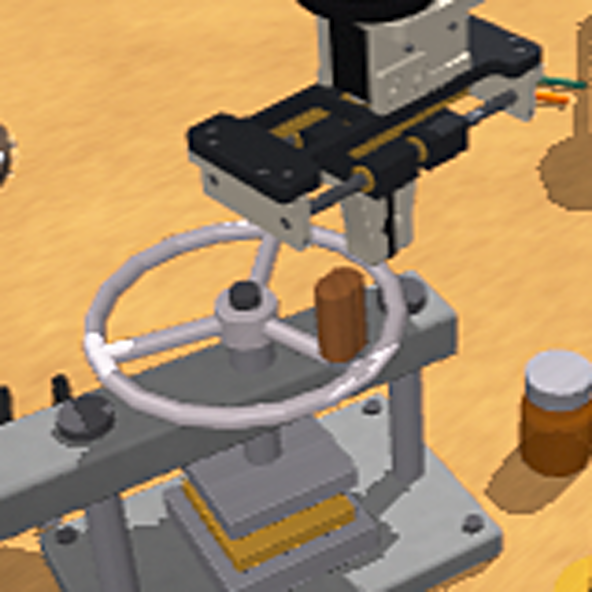

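View pics/wrist4.png

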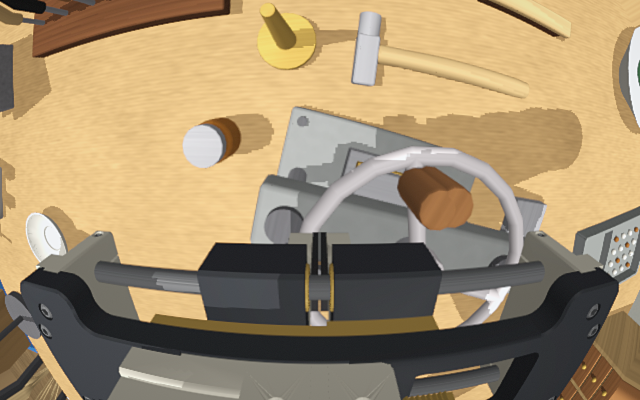

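```bash
cat > path.py <<'E'
from h import *
C=np.array([.584,-.0515])
def fpos(ph):
    h=np.radians(ph);c=C+.0705*np.array([np.cos(h),np.sin(h)]);u=np.array([-np.sin(h),np.cos(h)])
    s=np.clip(1.6*u,-1,1)
    # Minkowski contact: put finger offset rect, plus distance along u so as to touch
    off=s*np.array([.0095,.021])
    t=np.linspace(0,2*np.pi,721);er=np.array([np.cos(h),np.sin(h)])
    E=c+np.outer(.011*np.cos(t),er)+np.outer(.015*np.sin(t),u)
    for d in np.arange(0,.06,.0003):
        k=c+off+u*d
        if not np.any((abs(E[:,0]-k[0])<.0095)&(abs(E[:,1]-k[1])<.021)): return k
E
python3 - <<'E'
from path import *
from plant import ctrl,snapshot
o=ctrl.get_obs(); s=snapshot("wrist")
P=wrist(s,o["tool_pos"],o["orientation"],(449,205),.253)-C
ph=np.degrees(np.arctan2(P[1],P[0]));print(np.hypot(*P),ph)
q=o["tool_pos"][:2]
for i,a in enumerate(np.arange(10,-190,-8)):
    k=fpos(a);d=k-q;q=k;print(a,k.round(4),"x %.1f z %.1f"%(-d[0]*100,-d[1]*100))
E
```

```text
0.07214371898648708 8.219968077210863
10 [ 0.6481 -0.0032] x -3.0 z 2.2
2 [ 0.6534 -0.0127] x -0.5 z 1.0
-6 [ 0.6573 -0.0227] x -0.4 z 1.0
-14 [ 0.6598 -0.0327] x -0.2 z 1.0
-22 [ 0.661  -0.0422] x -0.1 z 0.9
-30 [ 0.6606 -0.052 ] x 0.0 z 1.0
-38 [ 0.6583 -0.0618] x 0.2 z 1.0
-46 [ 0.6533 -0.0708] x 0.5 z 0.9
-54 [ 0.6478 -0.0794] x 0.5 z 0.9
-62 [ 0.6409 -0.0904] x 0.7 z 1.1
-70 [ 0.6323 -0.1009] x 0.9 z 1.1
-78 [ 0.6231 -0.1103] x 0.9 z 0.9
-86 [ 0.6137 -0.1184] x 0.9 z 0.8
-94 [ 0.6038 -0.1252] x 1.0 z 0.7
-102 [ 0.5938 -0.1306] x 1.0 z 0.5
-110 [ 0.584  -0.1346] x 1.0 z 0.4
-118 [ 0.5747 -0.1371] x 0.9 z 0.3
-126 [ 0.5649 -0.1376] x 1.0 z 0.1
-134 [ 0.5553 -0.1336] x 1.0 z -0.4
-142 [ 0.5472 -0.128 ] x 0.8 z -0.6
-150 [ 0.5385 -0.1215] x 0.9 z -0.6
-158 [ 0.5303 -0.1137] x 0.8 z -0.8
-166 [ 0.523  -0.1044] x 0.7 z -0.9
-174 [ 0.5171 -0.0951] x 0.6 z -0.9
-182 [ 0.5125 -0.0853] x 0.5 z -1.0
```

```bash
python3 -m pendant '[[[-1,0,0,0,0,0,0],[-1,0,0,0,0,0,0],[-1,0,0.4,0,0,0,0],[0,0,0.9,0,0,0,0],[0,0,0.9,0,0,0,0],[-0.5,0,1.0,0,0,0,0],[-0.4,0,1.0,0,0,0,0],[-0.2,0,1.0,0,0,0,0],[-0.1,0,0.9,0,0,0,0],[0,0,1.0,0,0,0,0],[0.2,0,1.0,0,0,0,0],[0,0,0,0,0,0,0]]]'
python3 - <<'E'
from plant import ctrl,snapshot
import cv2
print(ctrl.get_obs()["force"])
a=snapshot("scene")["image"][:,:,::-1][130:290,180:340]
cv2.imwrite("pics/s5z.png",cv2.resize(a,None,fx=3.7,fy=3.7,interpolation=2))
cv2.imwrite("pics/wrist5.png",snapshot("wrist")["image"][:,:,::-1])
E
```

```text
clock: 8.82
tool_pos: [0.6572, -0.0645, 0.2224]
orientation: [-90.0, -0.0, 179.9]
force: [-0.2, 0.6, 0.2]
opening: 0.0003
[-0.19863166  0.62844342  0.22163531]
```

View pics/s5z.png

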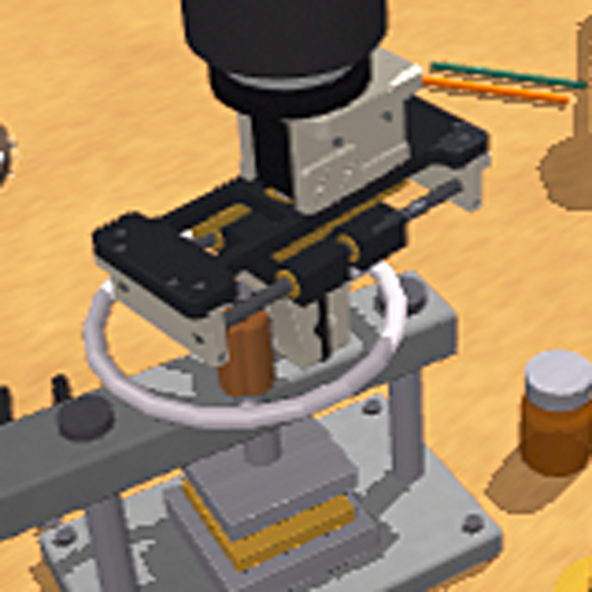

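View pics/wrist5.png

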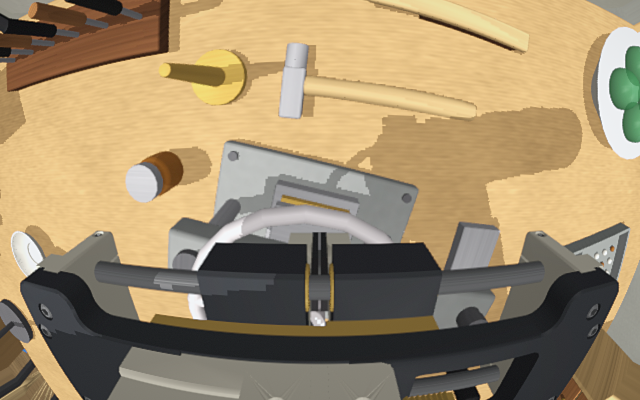

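```bash
python3 -m pendant '[[[0.4,0,0.6,0,0,0,0],[0.5,0,0.9,0,0,0,0],[0.7,0,1.1,0,0,0,0],[0.9,0,1.1,0,0,0,0],[0.9,0,0.9,0,0,0,0],[0.9,0,0.8,0,0,0,0],[1.0,0,0.7,0,0,0,0],[1.0,0,0.5,0,0,0,0],[1.0,0,0.4,0,0,0,0],[0,0,0,0,0,0,0]]]'
python3 - <<'E'
from plant import ctrl,snapshot
import cv2
print(ctrl.get_obs()["force"])
a=snapshot("scene")["image"][:,:,::-1][130:290,180:340]
cv2.imwrite("pics/s6z.png",cv2.resize(a,None,fx=3.7,fy=3.7,interpolation=2))
E
```

```text
clock: 9.75
tool_pos: [0.5842, -0.1331, 0.2234]
orientation: [-90.0, 0.1, 180.0]
force: [0.2, 0.1, 0.7]
opening: 0.0007
[0.19351688 0.11999475 0.7404878 ]
```

View pics/s6z.png

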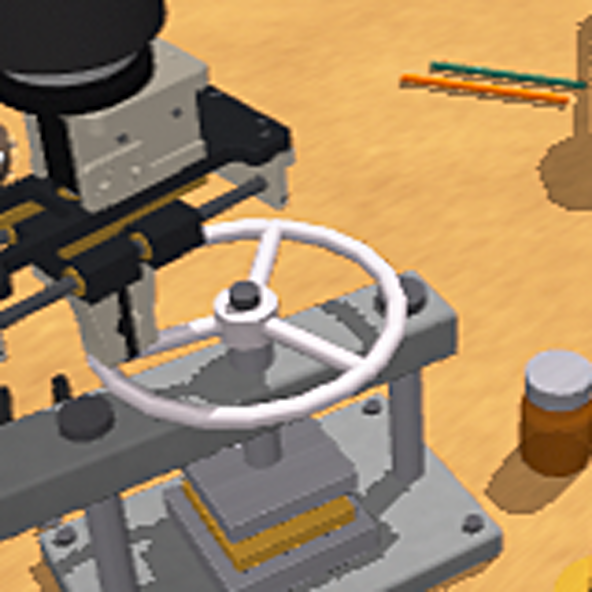

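```bash
python3 -m pendant '[[[0.9,0,0.4,0,0,0,0],[1.0,0,0,0,0,0,0],[1.0,0,-0.4,0,0,0,0],[0.8,0,-0.6,0,0,0,0],[0.9,0,-0.6,0,0,0,0],[0.4,0,-0.4,0,0,0,0],[0.4,0,-0.4,0,0,0,0],[0,0,0,0,0,0,0]]]'
python3 - <<'E'
from plant import ctrl,snapshot
import cv2
print(ctrl.get_obs()["force"])
a=snapshot("scene")["image"][:,:,::-1][130:290,180:340]
cv2.imwrite("pics/s7z.png",cv2.resize(a,None,fx=3.7,fy=3.7,interpolation=2))
cv2.imwrite("pics/wrist7.png",snapshot("wrist")["image"][:,:,::-1])
E
```

```text
clock: 10.47
tool_pos: [0.5305, -0.1124, 0.2229]
orientation: [-90.0, -0.0, -180.0]
force: [-0.1, -0.5, 1.2]
opening: 0.0005
[-0.13696439 -0.54774609  1.18626038]
```

View pics/s7z.png

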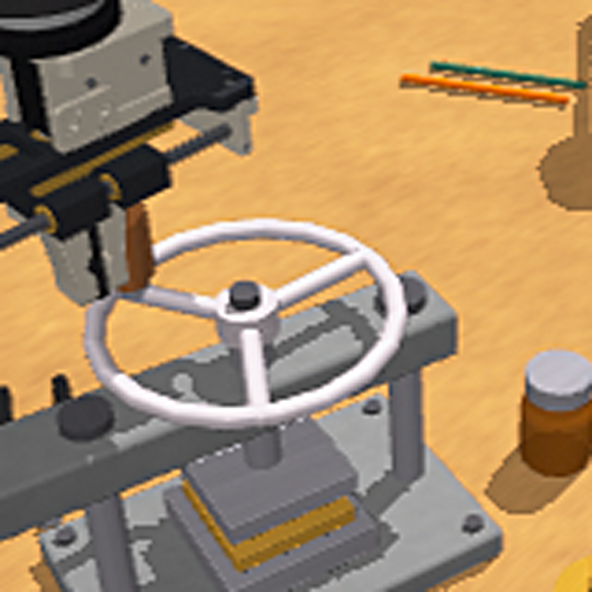

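View pics/wrist7.png

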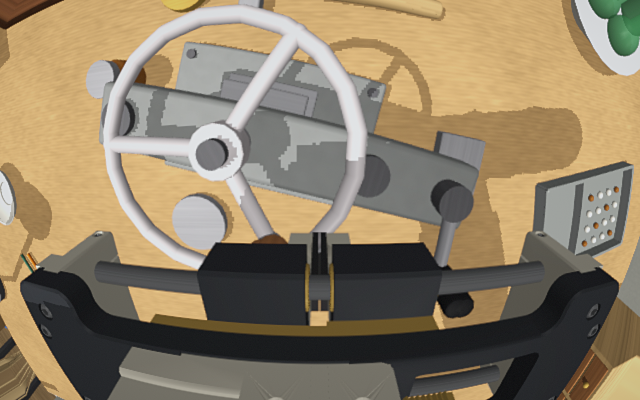

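```bash
python3 -m pendant '[[[0.4,0,-0.5,0,0,0,0],[0.4,0,-0.5,0,0,0,0],[0.4,0,-0.5,0,0,0,0],[0.3,0,-0.6,0,0,0,0],[0.2,0,-0.6,0,0,0,0],[0.1,0,-0.5,0,0,0,0],[0,0,0,0,0,0,0]]]'
cat > meas.py <<'E'
from path import *
from plant import ctrl,snapshot
import cv2,sys
n=sys.argv[1]
o=ctrl.get_obs(); s=snapshot("wrist");print(o["force"],o["tool_pos"])
cv2.imwrite(f"pics/wrist{n}.png",s["image"][:,:,::-1])
s2=snapshot("scene")
cv2.imwrite(f"pics/s{n}z.png",cv2.resize(s2["image"][:,:,::-1][130:290,140:340],None,fx=3.7,fy=3.7,interpolation=2))
E
python3 meas.py 8; python3 -c "
from path import *
for a in(-174,-182,-186,-190,-194,-198,-201.5,-205): print(a,fpos(a))"
```

```text
clock: 11.15
tool_pos: [0.5124, -0.0799, 0.2224]
orientation: [-90.0, -0.0, -180.0]
force: [0.3, -0.6, 0.9]
opening: 0.0004
[ 0.25498469 -0.61944649  0.94295462] [ 0.51236176 -0.07986292  0.22244181]
-174 [ 0.51707432 -0.09508544]
-182 [ 0.51247851 -0.08533027]
-186 [ 0.51069809 -0.08034693]
-190 [ 0.50927478 -0.07532536]
-194 [ 0.50821553 -0.07029003]
-198 [ 0.50743279 -0.06555078]
-201.5 [ 0.50700737 -0.0614553 ]
-205 [ 0.50696187 -0.05711571]
```

View pics/wrist8.png

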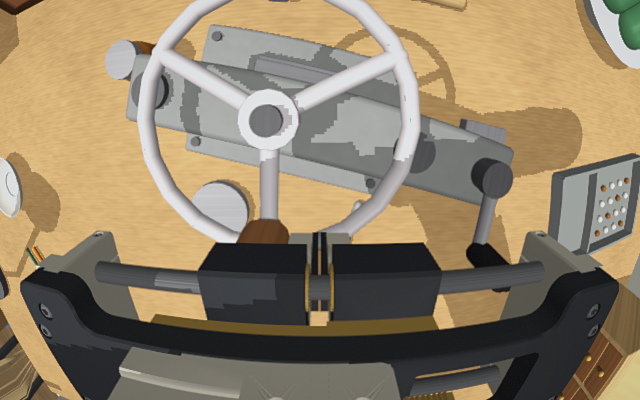

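View pics/s8z.png

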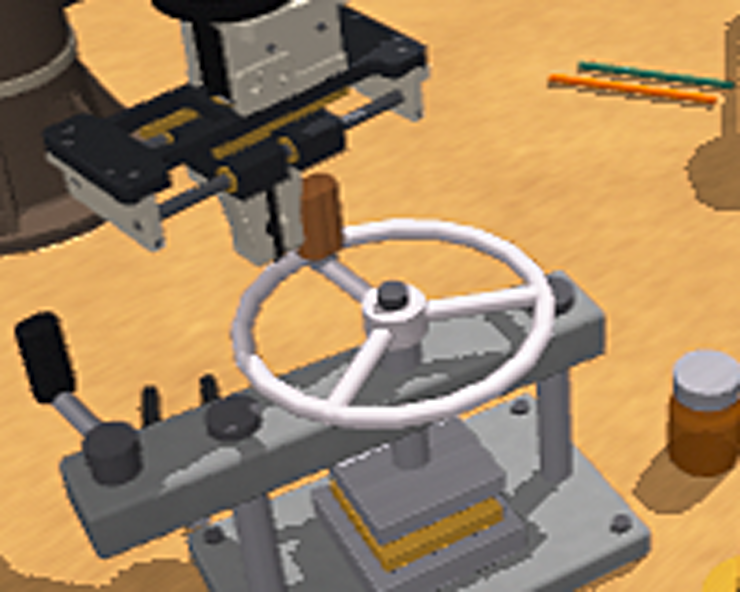

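```bash
python3 -c "
from path import *
for a in (-170,-180,-186,-192,-198,-201.5,-206):
    r=np.radians(a);print(a,proj(CS,[.584+.0705*np.cos(r),-.0515+.0705*np.sin(r),.253]))"
```

```text
-170 [217.16039647 182.72991516]
-180 [221.59845059 180.1209461 ]
-186 [224.53602879 178.76123094]
-192 [227.64243683 177.56912941]
-198 [230.88659631 176.55366388]
-201.5 [232.83016691 176.04590338]
-206 [235.37216931 175.48711621]
```

```bash
python3 -m pendant '[[[0.1,0,-0.4,0,0,0,0],[0.1,0,-0.4,0,0,0,0],[0.1,0,-0.4,0,0,0,0],[0,0,-0.4,0,0,0,0],[0,0,0,0,0,0,0],[0,0,0,0,0,0,0]]]'
python3 meas.py 9
```

```text
clock: 11.75
tool_pos: [0.5098, -0.0645, 0.2225]
orientation: [-90.0, -0.0, -180.0]
force: [0.6, -1.5, 1.4]
opening: 0.0005
[ 0.61120024 -1.45940865  1.41432573] [ 0.50979412 -0.06454843  0.22250308]
```

View pics/s9z.png

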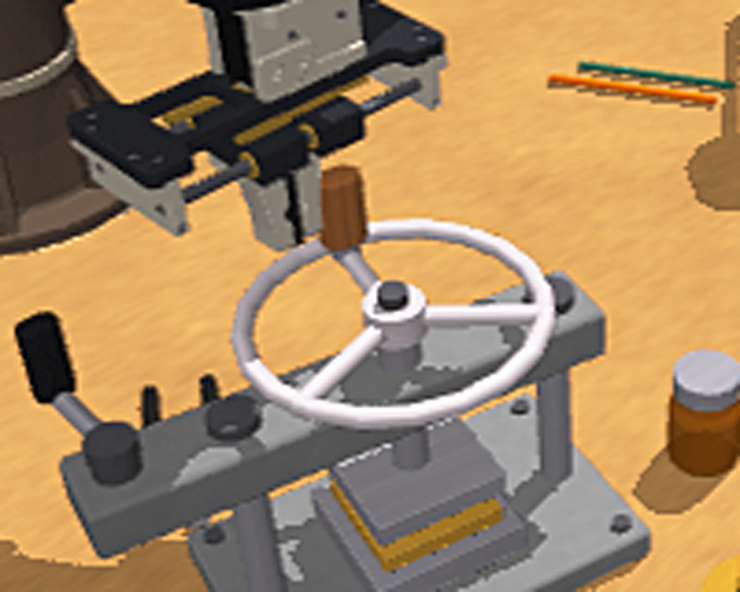

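View pics/wrist9.png

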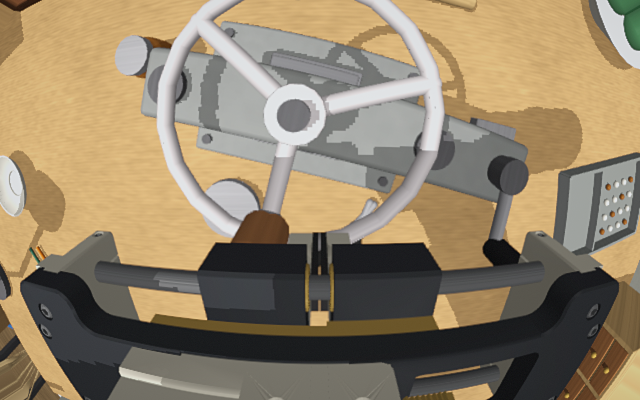

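About 4° short: the handle top in the scene view is at (232.2,177.6), against (234.6,177.1) at the start. A small push should close it, then I'll retreat and check.

```bash
python3 -m pendant '[[[0,0,-0.25,0,0,0,0],[0,0,-0.25,0,0,0,0],[0,0,0,0,0,0,0],[0,0,0,0,0,0,0],[0,0,0.7,0,0,0,0],[0,0,0.8,0,0,0,0],[0,0,0,0,0,0,0]]]'
python3 -m pendant '[[[0,-2.5,0,0,0,0,0],[0,-2.5,0,0,0,0,0],[0,-2.5,0,0,0,0,0],[0,-2.4,0.2,0,0,0,0],[0.1,0,0,0,0,0,0],[0,0,0,0,0,0,0]]]'
python3 meas.py 10
```

```text
clock: 12.43
tool_pos: [0.5094, -0.0756, 0.2223]
orientation: [-90.0, -0.0, 180.0]
force: [0.4, 0.5, -0.3]
opening: 0.0001
clock: 12.93
tool_pos: [0.5092, -0.0768, 0.3228]
orientation: [-90.1, 0.1, 180.0]
force: [-0.3, 0.4, -1.6]
opening: 0.0005
[-0.30488614  0.36010953 -1.55962392] [ 0.50916763 -0.07676326  0.32278134]
```

View pics/s10z.png

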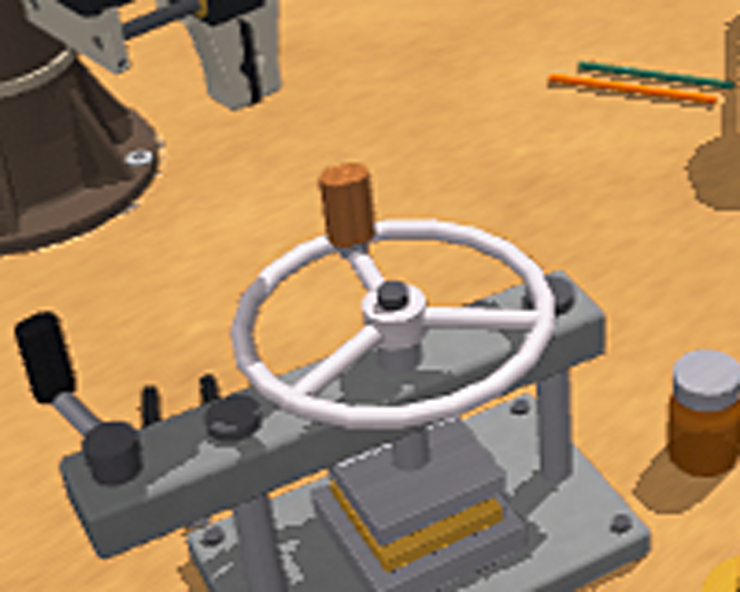

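View pics/wrist10.png

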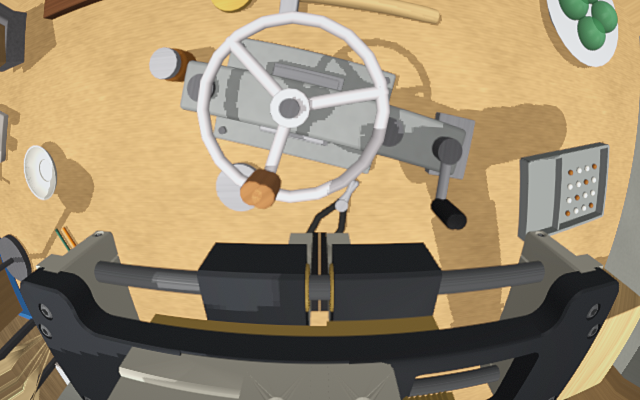

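```bash
python3 - <<'E'
from path import *
from plant import ctrl,snapshot
import cv2
a=cv2.imread("pics/scene0.png");b=snapshot("scene")["image"][:,:,::-1]
for im in(a,b):
    c=im[165:200,220:260].astype(int);m=(c[:,:,2]-c[:,:,0]>70)&(c[:,:,2]<190)&(c[:,:,1]<100)
    v,u=np.nonzero(m);print(m.sum(),u.mean()+220,v.mean()+165)
o=ctrl.get_obs();s=snapshot("wrist")
P=wrist(s,o["tool_pos"],o["orientation"],(259,195),.253);print(P,wrist(s,o["tool_pos"],o["orientation"],(289,106),.216))
t=snapshot("top")["image"][:,:,::-1];cv2.imwrite("pics/top10.png",cv2.resize(t[135:270,330:530],None,fx=4,fy=4,interpolation=2))
E
```

```text
170 236.22941176470587 184.77058823529413
148 233.3108108108108 187.23648648648648
[ 0.51767638 -0.03058929] [ 0.58387168 -0.05192152]
```

```bash
python3 - <<'E'
from plant import snapshot
import cv2,numpy as np
a=cv2.imread("pics/scene0.png");b=snapshot("scene")["image"][:,:,::-1]
f=lambda i:cv2.resize(i[160:260,195:295],None,fx=4,fy=4,interpolation=2)
cv2.imwrite("pics/cmp.png",np.hstack([f(a),f(b)]))
E
```

```text
(no output)
```

View pics/cmp.png

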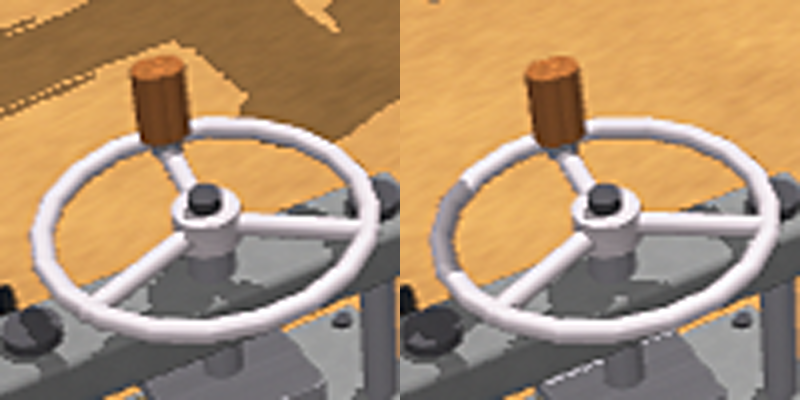

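The handle is within about 3–5 mm of its start, well inside the 14 mm limit. Next is the lever path.

```bash
python3 - <<'E'
from path import *
from plant import ctrl,snapshot
o=ctrl.get_obs();s=snapshot("wrist")
print(o["tool_pos"],"knob",wrist(s,o["tool_pos"],o["orientation"],(457,221),.23),"cap",wrist(s,o["tool_pos"],o["orientation"],(449,151),.195))
P=np.array([.545,-.209])
q=np.array([.478,-.162])
t=np.linspace(0,2*np.pi,721)
for a in list(range(176,256,8)):
    h=np.radians(a);er=np.array([np.cos(h),np.sin(h)]);u=np.array([np.sin(h),-np.cos(h)]);c=P+.06*er
    off=np.clip(1.6*u,-1,1)*[.0095,.021]
    E=c+np.outer(.009*np.cos(t),er)+np.outer(.012*np.sin(t),u)
    for d in np.arange(0,.06,.0003):
        k=c+off+u*d
        if not np.any((abs(E[:,0]-k[0])<.0095)&(abs(E[:,1]-k[1])<.021)): break
    dd=k-q;q=k;print(a,c.round(4),k.round(4),"x %.1f z %.1f"%(-dd[0]*100,-dd[1]*100))
E
```

```text
[ 0.50849093 -0.07675943  0.32061733] knob [ 0.48457461 -0.20630249] cap [ 0.54413685 -0.20493967]
176 [ 0.4851 -0.2048] [ 0.4871 -0.1715] x -0.9 z 1.0
184 [ 0.4851 -0.2132] [ 0.4832 -0.1799] x 0.4 z 0.8
192 [ 0.4863 -0.2215] [ 0.4806 -0.1884] x 0.3 z 0.9
200 [ 0.4886 -0.2295] [ 0.4791 -0.1967] x 0.1 z 0.8
208 [ 0.492  -0.2372] [ 0.4788 -0.2048] x 0.0 z 0.8
216 [ 0.4965 -0.2443] [ 0.4803 -0.2133] x -0.1 z 0.9
224 [ 0.5018 -0.2507] [ 0.484 -0.221] x -0.4 z 0.8
232 [ 0.5081 -0.2563] [ 0.4889 -0.228 ] x -0.5 z 0.7
240 [ 0.515 -0.261] [ 0.4941 -0.2376] x -0.5 z 1.0
248 [ 0.5225 -0.2646] [ 0.5013 -0.2473] x -0.7 z 1.0
```

```bash
python3 -m pendant '[[[0.9,0,2.8,0,0,0,0],[0.9,0,2.8,0,0,0,0],[1.0,0,2.7,0,0,0,0],[0,2.4,0,0,0,0,0],[0,2.4,0,0,0,0,0],[0,2.4,0,0,0,0,0],[0,2.2,0,0,0,0,0],[0,2.1,0,0,0,0,0],[0,0,0,0,0,0,0]]]'
python3 meas.py 11
```

```text
clock: 14.03
tool_pos: [0.4782, -0.1594, 0.2022]
orientation: [-90.1, -0.4, 180.0]
force: [-1.1, 0.1, -1.2]
opening: 0.0002
[-1.13042728  0.06814937 -1.19092544] [ 0.47815728 -0.15940535  0.20222359]
```

View pics/s11z.png

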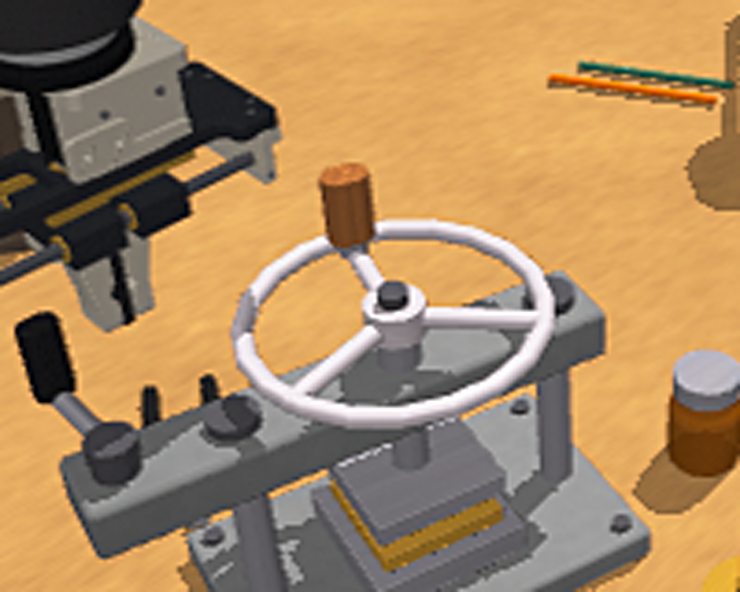

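View pics/wrist11.png

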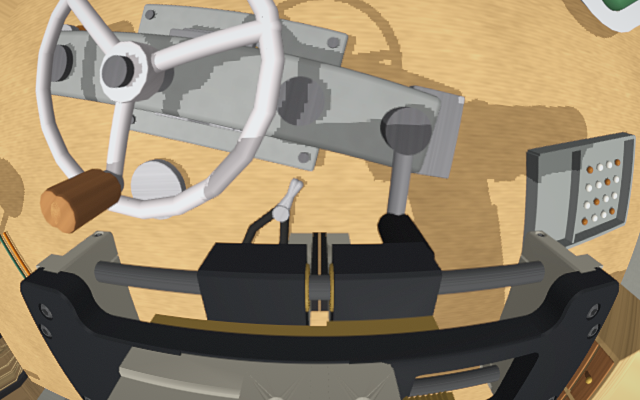

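```bash
python3 -m pendant '[[[0,0,1.2,0,0,0,0],[0,0,0.9,0,0,0,0],[0,0,0.9,0,0,0,0],[0,0,0.8,0,0,0,0],[0,0,0.8,0,0,0,0],[-0.1,0,0.9,0,0,0,0],[-0.5,0,0.8,0,0,0,0],[0,0,0,0,0,0,0]]]'
python3 meas.py 12
```

```text
clock: 14.8
tool_pos: [0.4877, -0.2242, 0.2067]
orientation: [-90.0, 0.0, 180.0]
force: [0.1, 0.2, -0.1]
opening: 0.0006
[ 0.10784525  0.19676668 -0.12218916] [ 0.48770462 -0.22417936  0.20674677]
```

View pics/s12z.png

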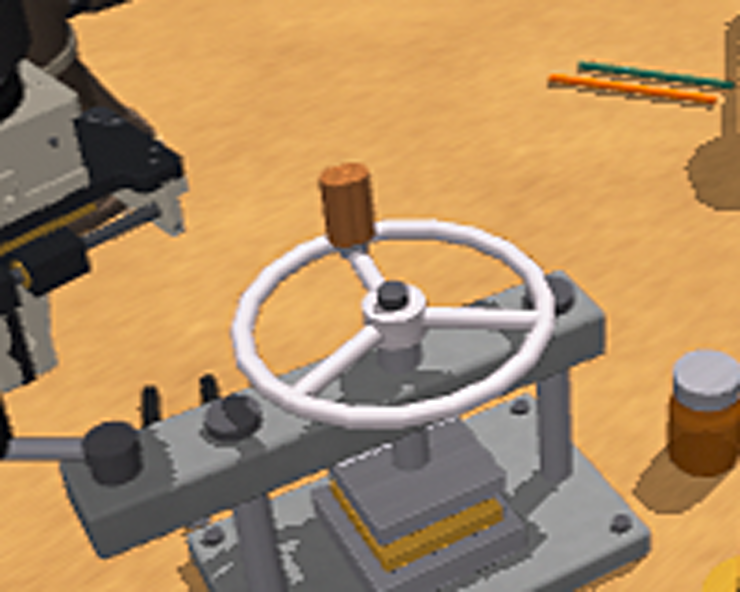

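View pics/wrist12.png

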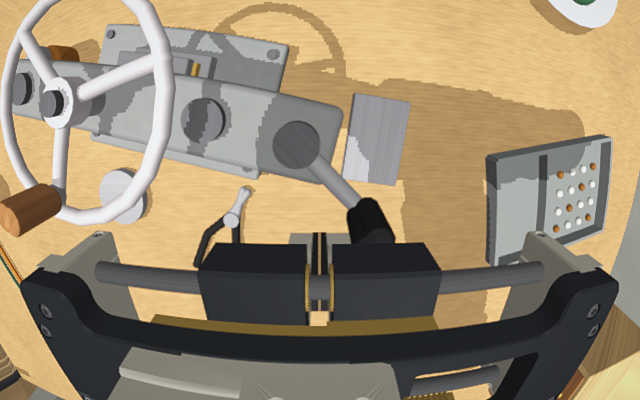

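```bash
python3 -m pendant '[[[-0.2,0,0.6,0,0,0,0],[-0.4,0,0.6,0,0,0,0],[-0.5,0,0.6,0,0,0,0],[-0.5,0,0.5,0,0,0,0],[0,0,0,0,0,0,0]]]'
python3 meas.py 13
```

```text
clock: 15.32
tool_pos: [0.5, -0.2427, 0.2055]
orientation: [-90.3, -0.4, 180.0]
force: [-10.7, 21.7, 11.4]
opening: 0.0002
[-10.65257135  21.70943794  11.39874969] [ 0.50001848 -0.24273637  0.20553313]
```

View pics/wrist13.png

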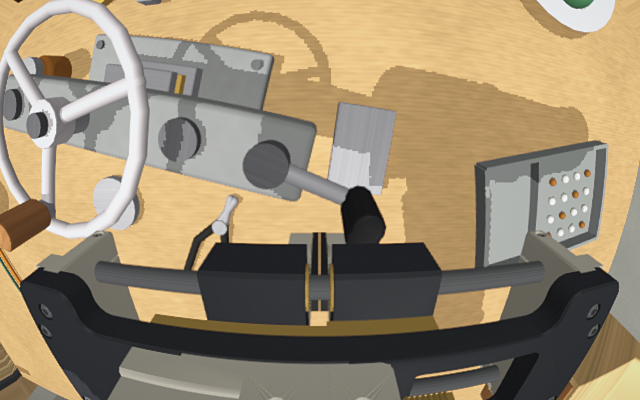

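```bash
python3 -m pendant '[[[0.5,0,-0.9,0,0,0,0],[0.5,0,-0.9,0,0,0,0],[0.3,0,-0.5,0,0,0,0],[0,-2.5,0,0,0,0,0],[0,-2.5,0,0,0,0,0],[0,-2.5,0,0,0,0,0],[0,-2.5,0,0,0,0,0],[1,-2,0,0,0,0,0],[1.5,0,-3,0,0,0,0],[1,0,-3,0,0,0,0],[0,0,0,0,0,0,0]]]'
python3 - <<'E'
from path import *
from plant import ctrl,snapshot
import cv2
o=ctrl.get_obs();print(o["tool_pos"],o["force"])
s=snapshot("wrist");cv2.imwrite("pics/wrist14.png",s["image"][:,:,::-1])
c=snapshot("scene");cv2.imwrite("pics/scene14.png",c["image"][:,:,::-1])
t=snapshot("top");cv2.imwrite("pics/top14.png",t["image"][:,:,::-1])
E
```

```text
clock: 16.33
tool_pos: [0.4532, -0.1601, 0.3276]
orientation: [-90.0, 0.1, -179.9]
force: [-0.8, -0.3, -0.0]
opening: 0.0003
[ 0.4532275  -0.16012097  0.32757995] [-0.83252149 -0.30760597 -0.0286408 ]
```

View pics/wrist14.png

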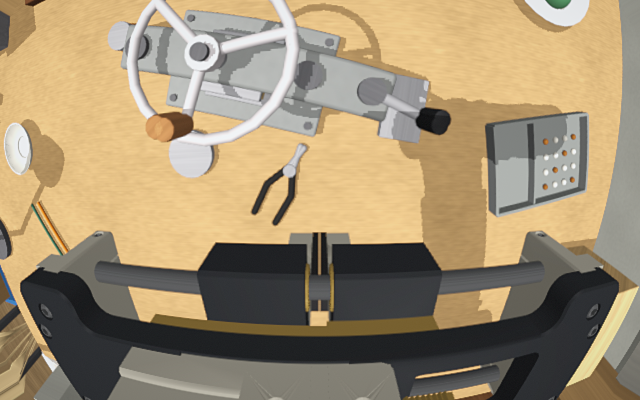

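View pics/scene14.png

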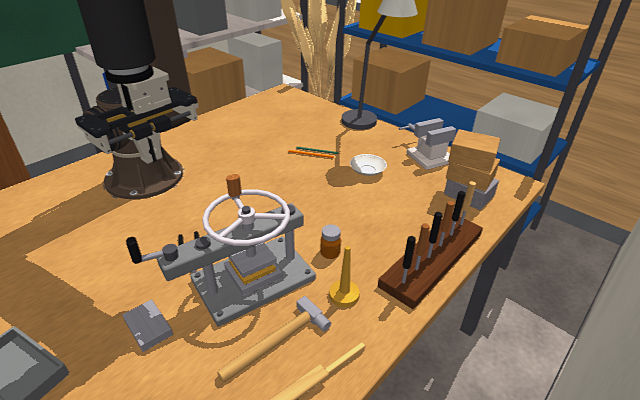

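View pics/top14.png

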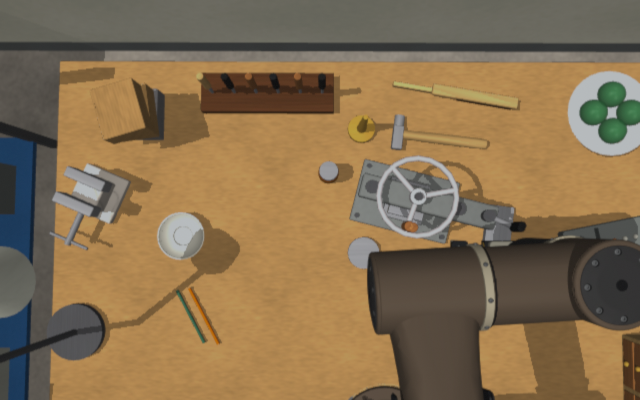

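```bash
python3 - <<'E'
from path import *
from plant import ctrl,snapshot
import cv2
o=ctrl.get_obs();s=snapshot("wrist")
K=wrist(s,o["tool_pos"],o["orientation"],(440,122),.23)
H=wrist(s,o["tool_pos"],o["orientation"],(160,126),.253); N=wrist(s,o["tool_pos"],o["orientation"],(199,51),.216)
K2=tri(CT,(520,226.5),CS,(133.5,241.5))
print(K,K2,H,N)
for k in (K,K2[0][:2]):
    d=k-np.array([.545,-.209]);print(np.hypot(*d),np.radians(np.degrees(np.arctan2(d[1],d[0]))%360-166.5))
a=cv2.imread("pics/top0.png");b=cv2.imread("pics/top14.png")
f=lambda i:cv2.resize(i[145:255,375:475],None,fx=4,fy=4,interpolation=2)
cv2.imwrite("pics/cmp2.png",np.hstack([f(a),f(b)]))
b=cv2.imread("pics/scene14.png");cv2.imwrite("pics/s14z.png",cv2.resize(b[160:290,110:300],None,fx=4,fy=4,interpolation=2))
E
```

```text
[ 0.52096223 -0.26689162] (array([ 0.5186279 , -0.26280734,  0.22396373]), np.float64(0.004613659712846072)) [ 0.52103653 -0.03335393] [ 0.58440515 -0.05605636]
0.06268376281788464 1.4128577040675274
0.059922595304184506 1.3507026245239224
```

View pics/cmp2.png

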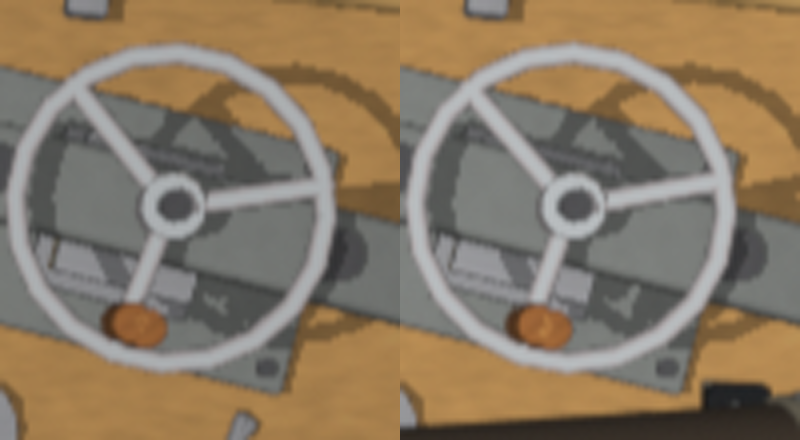

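View pics/s14z.png

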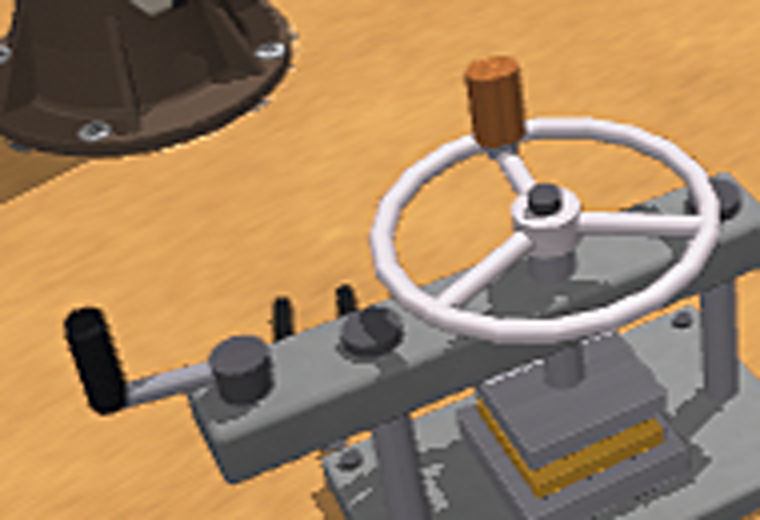

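The lever reads 1.35–1.41 rad and the handle sits about 3 mm from its start. The arm is clear, so I'm handing the job in.

```bash
python3 -c "
from plant import ctrl
print(ctrl.close_job()); o=ctrl.get_obs(); print(o['clock'],o['force'])"
```

```text
the job is handed in; nothing more can be done
None
the job is handed in; nothing more can be done
```

The wheel is wound one full clockwise turn, the lock lever is over at its far stop, and I handed the job in at about 17 s of the 72 s allowed. No verdict is reported. I pushed with shut fingers throughout, so nothing was pinched.

**Jam on the way:** with the handle at the back of the wheel, the fingers ended up on the inside of the handle and pushed it outwards, with about 60 N at the wrist (the limit is 120 N). I backed off, moved to the trailing side of the handle and finished the turn.

**Last checks:**
- **Handle:** about 3 mm short of its start in the scene and top pictures. One wrist-camera reading after the turn gave about 5 mm. The limit is 14 mm.
- **Lever:** about 1.35 rad from the fixed cameras and 1.41 rad from the wrist camera, against the 1.2 needed. The force rose to about 27 N as it met the stop.
- **Everything else:** the bystanders look unmoved, but I judged that by eye, not by measuring. The gripper is well clear, with only residual force readings.

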